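Nest the sample cup and hold the sensor arm out at its mark

ROBOT

A 6-joint arm with a two-finger parallel gripper is mounted at the origin on a cart in front of the work surface, level with it; the furniture and walls round the work are solid. World frame = base frame: x ahead of the robot, y to its left, z up, the work surface at z = 0. Lengths are in mm, angles in rad, forces in N, time in s.
With the tool pointing down it reaches from about 275 to 750 mm from the base axis. Payload 10.2 kg.
Tool frame: the origin (TCP) lies at the centre of the arm's flange, where the gripper is bolted on; the fingertips stand 173 mm ahead of it and the grasp point (between the pads) lies 155 mm ahead of it; z points along the fingers, y is the line along which they close (so a half turn about z gives the same grasp; the last joint's range is limited). The gripper opens to 85 mm and grips with 20 to 120 N. Pads are 22 mm wide; open, the fingers measure 114 mm over their backs; the gripper's body (76 mm by 85 mm) begins 54 mm behind the grasp point. The pads swing forward as they close: fully open they stand 13 mm farther back than shut.
Start: joints at [-1.541, 0.313, 1.498, -0, 1.331, -0.223], TCP at [131.297, -508.324, 404.694] pointing down, gripper open.
Joint ranges: [-2.94, 2.94], [-0.97, 2.17], [0.19, 2.56], [-1.23, 4.37], [0.02, 3.11], [-2.88, 2.88]. Speed limits (rad/s): [2.39, 2.39, 3.01, 3.14, 3.14, 3.14].

INTERFACE

Orientations are given as a unit quaternion [w, x, y, z].
In Python, from rig import status, capture, camera_info, ticket gives the robot as it stands.
- The arm moves only by the shell command python3 -m crank 'ROWS' [FORCE]. ROWS is JSON, a list of rows, each a list of 7 numbers: the shift along the tool's x, y, z as a fraction of full scale, then the turn, a rotation vector about the tool's x, y, z as a fraction of full scale, then the closure, from 0 (fully open) to 1 (shut). A call has 1 to 12 rows; each row is the pose to reach, as a shift and turn from the pose commanded when the call began, along the tool's axes at that moment; what a row does not reach only later rows make up. Full scale, the value 1, is 0.1 m for a shift and 45 degrees for a turn. A row lasts 1/10 s, in which the tool goes at most 50 mm and 8.59 degrees, less where a joint would pass 70% of its speed; a pose out of reach is approached as far as the arm can. A call with a number of a shift or a turn outside -1 to 1 is refused whole. A call with a gripper value outside its range is refused whole. The fingers move at their own pace and stop on an object; FORCE is the grip in N (left out, the last holds). Time passes only in rows, so rows that repeat a pose let the fingers close. It gives the time, the measured TCP pose, the force, the opening and the grip force at its end, in the units of the state.
- status.sense(): the state, without advancing time (a new reading comes with each control period).
- capture(name): name is "side" or "top" or "wrist"; returns (picture, depth): 420x560x3 uint8, red, green, blue; 420x560 float32, mm along the optical axis (not along the pixel's ray), 0 where there is no reading.
- camera_info(name): a dict with "K" (3x3 intrinsics, pixels), "camera_from_world" (4x4, takes a point from world to camera coordinates). Camera axes: x right, y up, looking along -z (the intrinsics and any distortion apply to the point x, -y, -z); pixel columns grow to the right and rows downward; lengths in mm; the calibration is good to about 2 mm. A picture is of the moment at which its call begins: read the wrist's pose just before it. camera_info takes no time and is no camera call; for the wrist camera it gives the pose at the moment of the call.
- ticket.finish_job(): hands the job in; it is judged then, once.
The state is a dict: "time_s": time; "joints": joint angles; "dq": joint speeds; "tau": joint torques, N m; "eef_pos": TCP position; "ee_rot": TCP orientation; "force": force on the tool from outside, world axes, zero at the start; "wrist_torque": the same for the moment, N m; "grip_width": opening from 0.0 (shut) to 1.0 (fully open); "grip_force": force on a finger pad.
Only numpy, scipy, OpenCV 4.12 (cv2) and the standard library are available. Lean on these libraries where they do the work, as an engineer would, in place of code of your own. Each camera call takes 0.05 s, during which the arm holds its last target. There are 200 camera calls.

TASK

Blank reading at the sensor stand: first set the loose white cup into the blue cup on the stand, so that it is nested fully home and upright, and let go of it. Then press the red button to unlock the telescoping arm, take the arm by the knob on its sensor head and draw it out until the red ring of its scale has just come wholly out of the tube's mouth, which brings the sensor over the cup. The arm springs back when let go, so finish while still holding it by the knob at that mark; leave the other things on the bench where they are.

Things in the scene. Friction and masses are not known exactly. Their poses are not given: they have to be found in the camera images.
- white_cup: loose white tapered stacking cup, empty, 64 mm tall, 58 mm across over the upright band at its top (lip 59 mm), foot 37 mm across, walls 2 mm, about 45 g. The band reaches from a shoulder 45 mm above the foot to the rim at 64 mm; grip it across the band. Origin at the centre of the foot's underside, z up. Starts upright on the bench, right of the stand.
- blue_cup: loose blue cup of exactly the same shape, upright, its foot in the stand's black locating ring (6 mm high, on the base plate). Origin at the centre of its foot's underside. With the white cup nested home, the white shoulder rests on the blue rim: white origin 19 mm above the blue one, the whole 19 mm band clear above the blue cup.
- stand: sensor stand, fixed to the bench: light grey base plate 125 x 285 mm, 13 mm high; a column with a level aluminium outer tube (32 mm high, axis 140 mm above the bench), out of which the grey inner tube (20 mm square) is drawn along the stand's own -y axis. Origin at the centre of the plate's underside, on the bench; the plate is long in y; z up.
- cup_place (a point): centre of the blue cup's place, on top of the base plate (13 mm above the bench), 90 mm from the stand's origin towards its -y.
- tube_mouth (a point): centre of the outer tube's mouth, the front face of its black bezel, where the scale is read; 140 mm above the bench.
- sensor_head: inner tube with the head at its end: black upright cylinder 33 mm across, from 24 mm below to 20 mm above its origin, black knurled grip knob on top. Origin on its axis, level with the tube's axis, 140 mm above the bench; axes parallel to the stand's. At the mark it stands straight above the cup's place, its underside 20 mm above the rim of the nested white cup.
- grip_knob (a point): middle of the grip knob on top of the sensor head: upright cylinder 18 mm across, from 17 mm below to 17 mm above this point (its top is 201 mm above the bench); a thinner neck 7 mm long separates it from the head. Grip it from above, across.
- boom (a joint): extension of the arm (m): 0 locked home (start), grows as it is drawn out along the stand's -y, at most 0.125. Scale lines every 10 mm and a red ring 5 mm wide: at 0.100 the ring is just wholly out, its rear edge at the bezel. Unlocked, it jumps out to about 0.016 and rests; beyond, a spring pulls it back with 50 N per m (about 4 N at 0.100). It never stays out when let go.
- button_top (a point): centre of the top of the red lock button on the outer tube, 23 mm across, 170 mm above the bench when up, standing 10 mm above a black collar; 85 mm from the knob while the arm is home.
- lock_button (a joint): travel of the lock button in m: 0 up, 0.006 fully down; grows as it is pressed straight down; about 2 N to start, 5 N fully down; the lock lets go at about 0.004. It springs up again when let go; the arm, once it has jumped out, stays unlocked.
- dropper: bystander: amber dropper bottle, 31 mm across, 99 mm tall, loose; origin at the centre of its underside.
- vial: bystander: small glass vial with red cap, 25 mm across, 56 mm tall, loose; origin at the centre of its underside.
- rack: bystander: orange rack of small tubes, 64 x 210 x 47 mm, loose, behind the stand; origin at the centre of its underside.
- tips: bystander: blue pipette tip box with clear lid, 92 x 123 x 76 mm, loose, left of the stand; origin at the centre of its underside.
- tape: bystander: roll of green label tape lying flat, 78 mm across, 19 mm high, loose, left of the stand; origin at the centre of its underside.

How it is judged:
By the outcome, as a careful person would: the job done as asked, in the order asked, and still so for the second after the job is handed in, while the arm keeps its last pose, push and grip.
It also fails if it takes over 62 s, if anything falls off the work surface, if the arm or the gripper's body presses on something with over 40 N, if the wrist force passes 120 N, or if a joint passes its speed limit or range.

## Working session

There is one attempt and no reset: what is moved stays moved. The work goes in short steps, Python scripts to look and compute and a shell command to move; the robot and the scene stay as the last step left them, time stands still between calls to the robot, and variables do not carry over. Pictures are saved under pics/ and viewed, at most 10 in all, crops included, and the job is handed in when it is done.

```bash
mkdir -p pics
cat > h.py <<'E'
import numpy as np, cv2
from rig import status, capture, camera_info, ticket
from scipy.spatial.transform import Rotation as R
def snap(n,f):
    ci=camera_info(n); p,d=capture(n); cv2.imwrite(f'pics/{f}.png',p[:,:,::-1]); np.savez(f'pics/{f}.npz',p=p,d=d,K=ci['K'],T=ci['camera_from_world'])
def world(f,u,v,depth=None,z=None):
    D=np.load(f'pics/{f}.npz');K=D['K'];T=np.linalg.inv(D['T'])
    r=np.linalg.inv(K)@[u,v,1]; r=np.array([r[0],-r[1],-r[2]])
    o=T[:3,3]; w=T[:3,:3]@r
    if z is not None: return o+w*(z-o[2])/w[2]
    if depth is None:
        p=D['d'][int(v)-1:int(v)+2,int(u)-1:int(u)+2]; depth=np.median(p[p>0])
    return o+w*depth
def cloud(f):
    D=np.load(f'pics/{f}.npz');K=D['K'];T=np.linalg.inv(D['T']);d=D['d']
    v,u=np.mgrid[:420,:560]; r=np.stack([u,v,np.ones_like(u)],-1)@np.linalg.inv(K).T
    c=r*[1,-1,-1]*d[...,None]; return c@T[:3,:3].T+T[:3,3], D['p'], d>0
E
python3 - <<'E'
from h import *
import json
for n in ['side','top']:
    snap(n,n+'0'); c=camera_info(n); print({k:(np.round(v,3).tolist() if not isinstance(v,str) else v) for k,v in c.items()})
print(status.sense())
E
```

```text
{'K': [[522.622, 0.0, 276.999], [0.0, 522.622, 214.217], [0.0, 0.0, 1.0]], 'camera_from_world': [[0.937, -0.35, -0.003, -524.133], [0.137, 0.358, 0.923, -194.94], [-0.322, -0.865, 0.384, -1309.969], [0.0, 0.0, 0.0, 1.0]]}
{'K': [[400.157, 0.0, 278.277], [0.0, 400.157, 206.192], [0.0, 0.0, 1.0]], 'camera_from_world': [[-0.014, -1.0, -0.02, 18.702], [0.997, -0.015, 0.069, -568.002], [-0.07, -0.019, 0.997, -1153.772], [0.0, 0.0, 0.0, 1.0]]}
{'time_s': 0.1, 'joints': array([-1.54141881e+00,  3.13391649e-01,  1.49833778e+00, -2.82224442e-05,
        1.33097857e+00, -2.23416628e-01]), 'dq': array([-3.81080510e-04,  3.35749786e-04, -1.20220056e-03, -5.66240773e-04,
       -2.43283431e-07, -2.11340896e-05]), 'tau': array([ 1.11570389e-03, -4.12904298e+01, -2.60144699e+01, -2.43592431e-04,
        3.01629290e-03, -1.14018891e-05]), 'eef_pos': array([ 131.28459885, -508.29158132,  404.2021994 ]), 'ee_rot': array([-5.56375183e-04,  9.92021942e-01,  1.26064096e-01,  4.03790153e-05]), 'force': array([ 0.22921177, -0.72836876, -0.17661046]), 'wrist_torque': array([ 0.04487762, -0.00607996, -0.01187483]), 'grip_force': 0.0, 'grip_width': 0.9982251632611525}
```

View pics/top0.png

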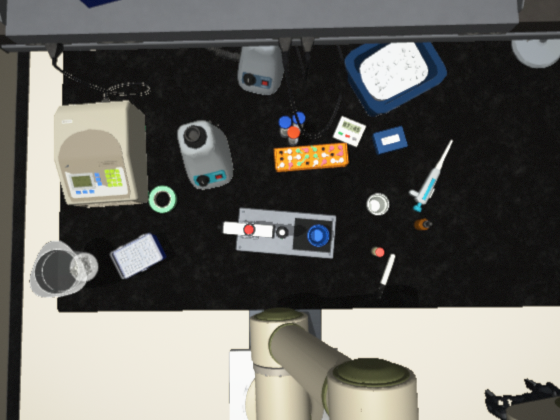

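View pics/side0.png

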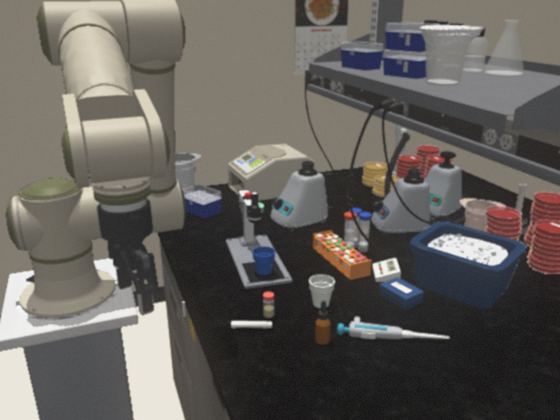

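The top view shows the white cup at (377,204), the blue cup at (318,234), the knob at (283,232) and the button at (249,229). The vial is at (377,252) and the dropper at (423,225).

Run:
```python
from h import *
for n,u,v,z in [('white rim',377,204,64),('blue rim',318,235,77),('knob',282.5,232,201),('button',249,229.5,170),('vial',377,252,56),('dropper',423,225,99)]:
    print(n,world('top0',u,v,z=z).round(1), world('top0',u,v).round(1))
P,im,ok=cloud('top0')
def sel(m,name):
    q=P[m&ok]; print(name,len(q),'med',np.median(q,0).round(1),'mid',((q.max(0)+q.min(0))/2).round(1),'ext',np.ptp(q,axis=0).round(1))
    return q
X,Y,Z=P[...,0],P[...,1],P[...,2]
u=np.mgrid[:420,:560][1]; v=np.mgrid[:420,:560][0]
box=lambda a,b,c,d:(u>a)&(u<b)&(v>c)&(v<d)
sel(box(360,395,188,220)&(Z>52)&(Z<75),'white')
sel(box(300,335,218,252)&(Z>65)&(Z<90),'blue')
sel(box(270,296,220,244)&(Z>190)&(Z<215),'knob')
sel(box(240,258,220,240)&(Z>163)&(Z<185),'button')
q=sel(box(225,345,200,265)&(Z>6)&(Z<20),'plate')
r=cv2.minAreaRect(q[:,:2].astype(np.float32));print(r)
t=sel(box(215,285,215,245)&(Z>148)&(Z<164),'tube'); print(cv2.minAreaRect(t[:,:2].astype(np.float32)))
b=im[188:270,215:440]; cv2.imwrite('pics/c0.png',cv2.resize(b[:,:,::-1],None,fx=3.5,fy=3.5,interpolation=cv2.INTER_CUBIC))
c=cv2.resize(np.load('pics/side0.npz')['p'][180:350,215:360,::-1],None,fx=3.5,fy=3.5,interpolation=cv2.INTER_CUBIC);cv2.imwrite('pics/c1.png',c)
```

```text
white rim [ 567.1 -267.9   64. ] [ 571.5 -281.8    2.9]
blue rim [482.5 -99.6  77. ] [ 482.3 -104.3   17.4]
knob [491.6  -2.6 201. ] [491.5  -2.7 203.6]
button [499.3  83.  170. ] [499.3  83.  170.6]
vial [ 432.6 -265.5   56. ] [ 432.7 -265.3   57. ]
dropper [ 505.7 -382.1   99. ] [ 506.3 -393.7   64.5]
white 87 med [ 568.2 -274.1   62.9] mid [ 567.1 -270.4   60.5] ext [56.9 57.  16.5]
blue 57 med [ 482.9 -105.6   77.1] mid [481.2 -99.7  73.7] ext [58.1 56.  15.4]
knob 44 med [491.5  -1.4 202.2] mid [491.6  -1.4 201.8] ext [15.  14.9  9.2]
button 67 med [500.4  83.  170.6] mid [499.3  85.7 169.4] ext [23.1 26.1 11.9]
plate 3229 med [481.1 -25.   13.9] mid [491.1  -6.8  13. ] ext [185.9 347.6  13.9]
((491.5458679199219, -6.3050079345703125), (346.9258728027344, 185.50819396972656), 89.32575988769531)
tube 674 med [499.   81.9 157.4] mid [499.4  78.6 155.9] ext [ 46.2 169.7  15.5]
((498.98712158203125, 78.12570190429688), (171.5086669921875, 38.152679443359375), 84.48397827148438)
```

View pics/c0.png

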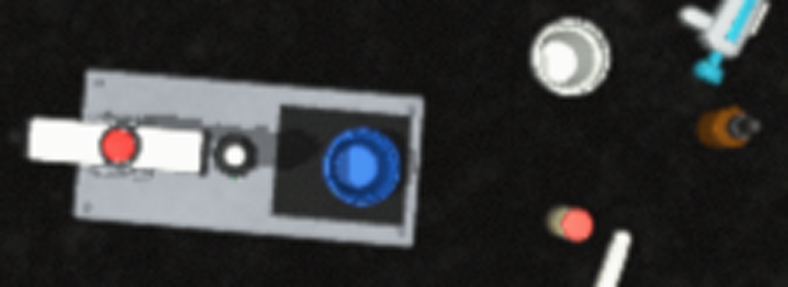

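The crop shows the stand along world y, turned about 5.3°. Knob to button measures 86 mm and knob to blue cup 98 mm, against 85 and 100 given. I'll turn the wrist so the fingers close along the stand's y, then go towards the white cup.

```bash
python3 -m crank '[[0,0,0,0,0,0.15,0],[0,0,0,0,0,0.3,0],[0,0,0,0,0,0.44,0],[0,0,0,0,0,0.44,0]]' 40
for i in 1; do python3 -m crank '[[0.41,-0.277,0,0,0,0,0],[0.824,-0.554,0,0,0,0,0],[0.824,-0.554,0,0,0,0,0]]'
python3 -m crank '[[0.41,-0.277,0,0,0,0,0],[0.824,-0.554,0,0,0,0,0],[0.824,-0.554,0,0,0,0,0]]'
python3 -m crank '[[0.41,-0.277,0,0,0,0,0],[0.824,-0.554,0,0,0,0,0],[0.824,-0.554,0,0,0,0,0]]'
python3 -m crank '[[0.41,-0.277,0,0,0,0,0],[0.824,-0.554,0,0,0,0,0],[0.824,-0.554,0,0,0,0,0],[0.824,-0.554,0,0,0,0,0],[0.824,-0.554,0,0,0,0,0]]'; done
cat >> h.py <<'E'
def plan(target):
    s=status.sense(); q=s['ee_rot']; M=R.from_quat([q[1],q[2],q[3],q[0]]).as_matrix()
    print('t',s['time_s'],'pos',s['eef_pos'].round(1),'F',s['force'].round(1),'grip',round(s['grip_width'],3),round(s['grip_force'],1))
    print('tool axes',M.round(3).tolist(),'q',s['joints'].round(2))
    print('shift/100',(M.T@(np.array(target)-s['eef_pos'])/100).round(3))
E
python3 - <<'E'
from h import *
plan([567,-269.5,217]); snap('wrist','w0')
E
```

```text
time_s: 0.5
eef_pos: [131.3, -508.3, 404.4]
ee_rot: [-0.0, 0.999, -0.047, -0.0]
force: [0.3, -0.2, 0.4]
grip_width: 1.0
grip_force: 0.0
time_s: 0.8
eef_pos: [222.1, -458.4, 404.7]
ee_rot: [-0.0, 0.999, -0.042, 0.0]
force: [-0.1, -0.4, -1.0]
grip_width: 0.997
grip_force: 0.0
time_s: 1.1
eef_pos: [309.0, -410.8, 404.6]
ee_rot: [-0.0, 0.999, -0.042, 0.0]
force: [0.1, -0.1, 0.1]
grip_width: 1.0
grip_force: 0.0
time_s: 1.4
eef_pos: [395.9, -363.5, 404.4]
ee_rot: [-0.0, 0.999, -0.043, 0.0]
force: [-0.3, -1.1, -0.0]
grip_width: 0.996
grip_force: 0.0
time_s: 1.9
eef_pos: [479.1, -319.1, 404.6]
ee_rot: [-0.0, 0.999, -0.046, -0.0]
force: [0.1, 0.1, 0.6]
grip_width: 0.998
grip_force: 0.0
t 1.9 pos [ 479.1 -319.1  404.6] F [0.1 0.1 0.6] grip 0.998 0.0
tool axes [[0.996, -0.093, -0.001], [-0.093, -0.996, 0.0], [-0.001, 0.0, -1.0]] q [-0.79  0.43  1.34 -0.    1.38  0.87]
shift/100 [ 0.83  -0.576  1.875]
```

View pics/w0.png

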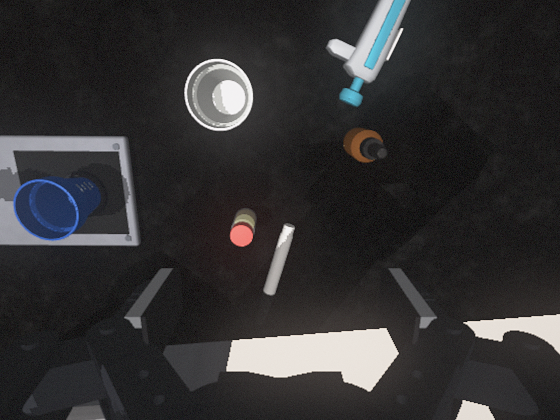

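The wrist view shows the white rim centred at about (219,94.5) and the blue rim at about (46.5,209.5). I'll place them by intersecting their rays with the known rim heights.

Run:
```python
from h import *
print(world('w0',219,94.5,z=64).round(1),world('w0',46.5,209.5,z=77).round(1))
for f,cb,zz in (('w0',(170,270,45,145),64),('w0',(5,90,170,250),77)):
    P,im,ok=cloud(f); v,u=np.mgrid[:420,:560]; m=ok&(u>cb[0])&(u<cb[1])&(v>cb[2])&(v<cb[3])&(abs(P[...,2]-zz)<4)
    q=P[m][:,:2].astype(np.float32); print(len(q),cv2.minEnclosingCircle(q),np.median(P[m][:,2]))
    h=cv2.convexHull(q); print(cv2.fitEllipse(h))
```

```text
[ 568.8 -273.4   64. ] [ 483.4 -102.7   77. ]
618 ((568.4105224609375, -272.9898986816406), 29.774192810058594) 64.0789161334649
((568.373291015625, -273.07232666015625), (58.89592361450195, 59.14160919189453), 159.03436279296875)
746 ((483.197265625, -101.86944580078125), 30.917938232421875) 76.56577696026221
((483.03204345703125, -102.33333587646484), (58.85758590698242, 60.69834518432617), 10.135751724243164)
```

```bash
python3 -m crank '[[0.42,-0.276,0,0,0,0,0],[0.84,-0.552,0,0,0,0,0],[0.84,-0.552,0,0,0,0,0],[0.84,-0.552,0.3,0,0,0,0],[0.84,-0.552,0.6,0,0,0,0],[0.84,-0.552,0.8,0,0,0,0],[0.84,-0.552,0.8,0,0,0,0],[0.84,-0.552,0.8,0,0,0,0]]'
python3 - <<'E'
from h import *
plan([568,-272,217]); snap('wrist','w1')
for f,cb,zz in (('w1',(130,430,0,420),64),('w1',(0,250,50,420),77)):
    P,im,ok=cloud(f); v,u=np.mgrid[:420,:560]; c=(568,-272) if zz==64 else (483,-101); m=ok&(np.hypot(P[...,0]-c[0],P[...,1]-c[1])<37)&(abs(P[...,2]-zz)<4)
    q=P[m][:,:2].astype(np.float32)
    if len(q)>5: print(len(q),cv2.minEnclosingCircle(q),cv2.fitEllipse(cv2.convexHull(q)))
E
```

```text
time_s: 2.75
eef_pos: [568.3, -272.0, 325.7]
ee_rot: [0.0, 0.999, -0.047, 0.0]
force: [-0.2, 0.7, 0.3]
grip_width: 0.996
grip_force: 0.0
t 2.75 pos [ 568.3 -272.   325.7] F [-0.2  0.7  0.3] grip 0.996 0.0
tool axes [[0.996, -0.094, 0.001], [-0.094, -0.996, -0.001], [0.001, 0.001, -1.0]] q [-0.63  0.61  1.26 -0.    1.27  1.03]
shift/100 [-0.003 -0.     1.087]
892 ((568.347900390625, -273.0064697265625), 29.85839080810547) ((568.3916625976562, -272.99847412109375), (59.00303268432617, 59.391136169433594), 79.94894409179688)
336 ((499.0459899902344, -102.01139831542969), 24.287181854248047) ((495.0489196777344, -102.04440307617188), (35.68594741821289, 49.50968933105469), 4.56661319732666)
```

```bash
python3 -m crank '[[0,0.01,0.35,0,0,0,0],[0,0.01,0.7,0,0,0,0],[0,0.01,1.0,0,0,0,0],[0,0.01,1.0,0,0,0,0]]'
python3 -m crank '[[0,0,0.08,0,0,0,0],[0,0,0.08,0,0,0,0.4],[0,0,0.08,0,0,0,0.4],[0,0,0.08,0,0,0,0.4],[0,0,0.08,0,0,0,0.4],[0,0,0.08,0,0,0,0.4],[0,0,0.08,0,0,0,0.4],[0,0,0.08,0,0,0,0.4]]' 25
python3 - <<'E'
from h import *
plan([568,-272,217])
E
```

```text
time_s: 3.2
eef_pos: [568.0, -272.0, 222.3]
ee_rot: [-0.001, 0.999, -0.047, -0.002]
force: [0.1, -0.2, 0.5]
grip_width: 1.002
grip_force: 0.0
time_s: 4.0
eef_pos: [569.0, -272.3, 218.5]
ee_rot: [0.001, 0.999, -0.046, 0.001]
force: [-1.1, -1.2, 7.1]
grip_width: 0.665
grip_force: 26.6
t 4.0 pos [ 569.  -272.3  218.5] F [-1.1 -1.2  7.1] grip 0.665 26.6
tool axes [[0.996, -0.093, 0.002], [-0.093, -0.996, -0.002], [0.003, 0.002, -1.0]] q [-0.63  0.73  1.35 -0.    1.06  1.03]
shift/100 [-0.01  -0.002  0.015]
```

```bash
python3 -m crank '[[0,0,-0.1,0,0,0,0.4],[0,0,-0.4,0,0,0,0.4],[0,0,-0.8,0,0,0,0.4],[0,0,-1.0,0,0,0,0.4],[0,0,-1.0,0,0,0,0.4],[0,0,-1.0,0,0,0,0.4],[0,0,-1.0,0,0,0,0.4]]'
python3 - <<'E'
from h import *
plan([483,-102,350]); snap('wrist','w2'); snap('side','s2')
P,im,ok=cloud('w2'); print([ (round(z),int((ok&(abs(P[...,2]-z)<3)&(np.hypot(P[...,0]-568,P[...,1]+273)<35)).sum())) for z in range(100,190,6)])
m=ok&(np.hypot(P[...,0]-568,P[...,1]+273)<36)&(P[...,2]>150)&(P[...,2]<175)
q=P[m];print(np.ptp(q,axis=0),((q.max(0)+q.min(0))/2))
a=cv2.resize(np.load('pics/w2.npz')['p'],(400,300));b=cv2.resize(np.load('pics/s2.npz')['p'][150:340,190:440],(400,304))[:300]
cv2.imwrite('pics/v2.png',np.hstack([a,b])[:,:,::-1])
E
```

```text
time_s: 4.7
eef_pos: [568.5, -271.9, 315.3]
ee_rot: [-0.001, 0.999, -0.046, -0.001]
force: [-0.0, -0.7, -0.5]
grip_width: 0.663
grip_force: 27.2
t 4.7 pos [ 568.5 -271.9  315.3] F [-0.  -0.7 -0.5] grip 0.663 27.2
tool axes [[0.996, -0.093, -0.002], [-0.093, -0.996, 0.002], [-0.002, -0.001, -1.0]] q [-0.63  0.62  1.27  0.    1.25  1.03]
shift/100 [-1.009 -1.613 -0.343]
[(100, 1679), (106, 536), (112, 667), (118, 769), (124, 846), (130, 948), (136, 1109), (142, 2425), (148, 1643), (154, 1973), (160, 3196), (166, 509), (172, 595), (178, 671), (184, 962)]
[60.25073415 68.68159636 24.98442967] [ 566.98176224 -274.25938413  162.49383241]
```

View pics/v2.png

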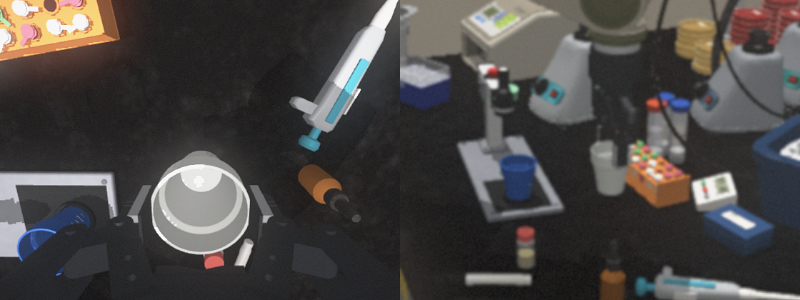

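The cup is held upright, with its rim clear of the neighbours. I'll carry it over the blue cup.

```bash
python3 -m crank '[[-0.1,-0.16,-0.1,0,0,0,0.4],[-0.3,-0.48,-0.15,0,0,0,0.4],[-0.503,-0.806,-0.15,0,0,0,0.4],[-0.503,-0.806,-0.15,0,0,0,0.4]]'
python3 -m crank '[[-0.2,-0.32,0,0,0,0,0.4],[-0.4,-0.64,0,0,0,0,0.4],[-0.503,-0.806,0,0,0,0,0.4],[-0.503,-0.806,0,0,0,0,0.4],[-0.503,-0.806,0,0,0,0,0.4],[-0.503,-0.806,0,0,0,0,0.4]]'
python3 - <<'E'
from h import *
plan([483.4,-102.2,251]); snap('wrist','w3'); snap('top','t3'); snap('side','s3')
a=cv2.resize(np.load('pics/w3.npz')['p'],(400,300));b=cv2.resize(np.load('pics/s3.npz')['p'][180:300,200:360],(400,300))
cv2.imwrite('pics/v3.png',np.hstack([a,b])[:,:,::-1])
E
```

```text
time_s: 5.2
eef_pos: [524.8, -183.9, 331.2]
ee_rot: [-0.001, 0.999, -0.045, -0.001]
force: [0.9, -0.2, -0.5]
grip_width: 0.662
grip_force: 27.2
time_s: 5.8
eef_pos: [483.9, -103.2, 331.5]
ee_rot: [0.0, 0.999, -0.047, 0.0]
force: [0.5, 0.0, -0.5]
grip_width: 0.666
grip_force: 27.2
t 5.8 pos [ 483.9 -103.2  331.5] F [ 0.5  0.  -0.5] grip 0.666 27.2
tool axes [[0.996, -0.093, 0.0], [-0.093, -0.996, -0.0], [0.0, 0.0, -1.0]] q [-0.45  0.32  1.69 -0.    1.13  1.22]
shift/100 [-0.006 -0.01   0.805]
```

View pics/v3.png

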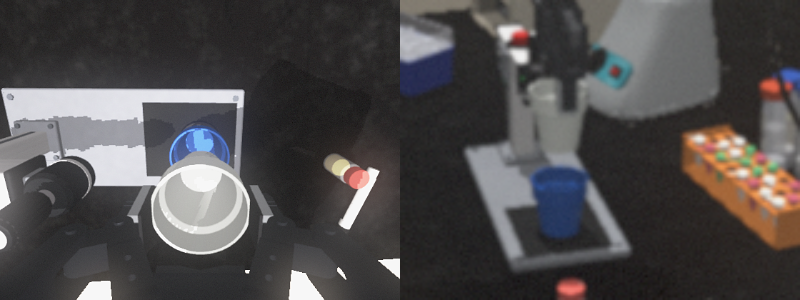

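The wrist and side views show the white cup straight above the blue one: centres at x≈558 and 559 in the side crop. I'll lower it with a force check near the end.

```bash
python3 -m crank '[[-0.006,-0.01,0.15,0,0,0,0.4],[-0.006,-0.01,0.35,0,0,0,0.4],[-0.006,-0.01,0.5,0,0,0,0.4],[-0.006,-0.01,0.6,0,0,0,0.4],[-0.006,-0.01,0.66,0,0,0,0.4],[-0.006,-0.01,0.66,0,0,0,0.4]]'
python3 -m crank '[[0,0,0.03,0,0,0,0.4],[0,0,0.06,0,0,0,0.4],[0,0,0.09,0,0,0,0.4],[0,0,0.11,0,0,0,0.4],[0,0,0.11,0,0,0,0.4],[0,0,0.11,0,0,0,0.4]]'
python3 -c "
from h import *
plan([483.4,-102.2,250.5])"
```

```text
time_s: 6.55
eef_pos: [483.0, -101.3, 265.3]
ee_rot: [-0.0, 0.999, -0.046, -0.0]
force: [0.1, 0.3, -0.6]
grip_width: 0.66
grip_force: 27.2
time_s: 7.15
eef_pos: [483.0, -101.2, 254.8]
ee_rot: [0.0, 0.999, -0.046, 0.0]
force: [0.1, -0.5, 0.1]
grip_width: 0.663
grip_force: 27.2
t 7.15 pos [ 483.  -101.2  254.8] F [ 0.1 -0.5  0.1] grip 0.663 27.2
tool axes [[0.996, -0.093, 0.0], [-0.093, -0.996, -0.0], [0.0, 0.0, -1.0]] q [-0.44  0.42  1.77  0.    0.94  1.22]
shift/100 [0.005 0.01  0.043]
```

```bash
for k in 1; do python3 -m crank '[[0,0.005,0.01,0,0,0,0.4],[0,0.005,0.02,0,0,0,0.4],[0,0.005,0.03,0,0,0,0.4],[0,0.005,0.03,0,0,0,0.4]]'
python3 -m crank '[[0,0,0.01,0,0,0,0.4],[0,0,0.01,0,0,0,0.4]]'
python3 -m crank '[[0,0,0.01,0,0,0,0.4],[0,0,0.01,0,0,0,0.4]]'; done
```

```text
time_s: 7.55
eef_pos: [482.9, -101.7, 251.5]
ee_rot: [-0.0, 0.999, -0.046, -0.0]
force: [0.4, -0.4, -0.3]
grip_width: 0.663
grip_force: 27.2
time_s: 7.75
eef_pos: [482.9, -101.6, 250.7]
ee_rot: [-0.0, 0.999, -0.046, 0.0]
force: [0.2, 0.4, -0.5]
grip_width: 0.662
grip_force: 27.2
time_s: 7.95
eef_pos: [483.1, -101.5, 250.5]
ee_rot: [-0.0, 0.999, -0.046, 0.001]
force: [-2.2, 1.9, 7.8]
grip_width: 0.662
grip_force: 28.0
```

Contact came exactly at the nested height of 250.5. I'll let go, rise and check.

```bash
python3 -m crank '[[0,0,0,0,0,0,0.2],[0,0,0,0,0,0,0],[0,0,0,0,0,0,0],[0,0,0,0,0,0,0],[0,0,0,0,0,0,0],[0,0,-0.1,0,0,0,0],[0,0,-0.3,0,0,0,0],[0,0,-0.6,0,0,0,0],[0,0,-1.0,0,0,0,0],[0,0,-1.0,0,0,0,0],[0,0,-1,0,0,0,0]]'
python3 -m crank '[[0,0,-0.3,0,0,0,0],[0,0,-0.6,0,0,0,0],[0,0,-0.6,0,0,0,0],[0,0,-0.6,0,0,0,0]]'
python3 - <<'E'
from h import *
plan([499.5,84,380]); snap('wrist','w4'); snap('side','s4')
P,im,ok=cloud('w4')
D=np.hypot(P[...,0]-483,P[...,1]+102)
m=ok&(D<34)&(P[...,2]>86)&(P[...,2]<104); q=P[m]; print('z hist',np.percentile(q[:,2],[5,50,95]).round(1))
m&=abs(P[...,2]-96)<3; q=P[m][:,:2].astype(np.float32); print(len(q),cv2.fitEllipse(cv2.convexHull(q)))
q3=P[m]; A=np.c_[q3[:,:2]-q3[:,:2].mean(0),np.ones(len(q3))]; print('tilt',np.linalg.lstsq(A,q3[:,2],rcond=None)[0])
a=cv2.resize(np.load('pics/w4.npz')['p'],(400,300));b=cv2.resize(np.load('pics/s4.npz')['p'][180:300,200:360],(400,300))
cv2.imwrite('pics/v4.png',np.hstack([a,b])[:,:,::-1])
E
```

```text
time_s: 9.05
eef_pos: [482.8, -101.6, 350.5]
ee_rot: [0.0, 0.999, -0.046, 0.001]
force: [0.4, -0.9, -0.6]
grip_width: 0.999
grip_force: 0.0
time_s: 9.45
eef_pos: [482.8, -101.6, 408.7]
ee_rot: [-0.0, 0.999, -0.046, -0.001]
force: [-0.9, 0.5, -0.3]
grip_width: 1.001
grip_force: 0.0
t 9.45 pos [ 482.8 -101.6  408.7] F [-0.9  0.5 -0.3] grip 1.001 0.0
tool axes [[0.996, -0.093, -0.001], [-0.093, -0.996, 0.001], [-0.001, -0.0, -1.0]] q [-0.45  0.24  1.58 -0.    1.32  1.22]
shift/100 [-0.005 -1.863  0.288]
z hist [87.6 95.5 97.2]
583 ((482.3616638183594, -101.47561645507812), (58.908729553222656, 59.394962310791016), 67.26057434082031)
tilt [ 1.23573657e-02 -5.98832796e-04  9.58877714e+01]
```

View pics/v4.png

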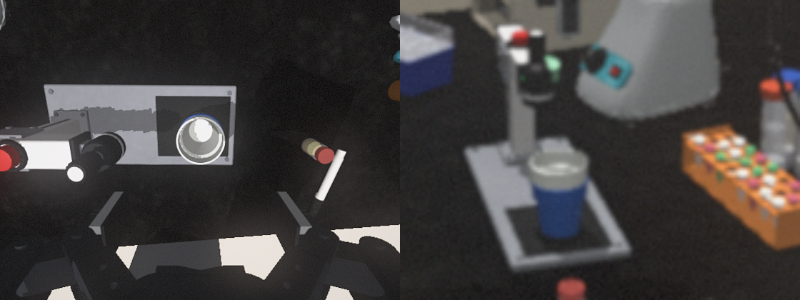

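The white cup is nested: rim at z≈96 and level, centred at (482.4,-101.5). Next I'll close the fingers and go above the button.

```bash
python3 -m crank '[[0,-0.4,0,0,0,0,1],[0,-0.8,0,0,0,0,1],[0,-0.93,0,0,0,0,1],[0,-0.93,0,0,0,0,1]]'
python3 - <<'E'
from h import *
snap('wrist','w5'); P,im,ok=cloud('w5')
def fit(m,n):
    q=P[m]; 
    if len(q)<6: print(n,len(q)); return
    print(n,len(q),np.median(q[:,2]).round(1),cv2.minEnclosingCircle(q[:,:2].astype(np.float32)))
fit(ok&(np.hypot(P[...,0]-491.6,P[...,1]+2)<22)&(abs(P[...,2]-201)<4),'knob')
i=im.astype(int); fit(ok&(np.hypot(P[...,0]-499.5,P[...,1]-84)<22)&(abs(P[...,2]-170)<4)&(i[...,0]>i[...,1]+50),'button')
plan([499.5,84,350])
E
```

```text
time_s: 9.95
eef_pos: [491.5, -7.8, 408.7]
ee_rot: [-0.0, 0.999, -0.045, -0.001]
force: [0.4, -0.3, -0.1]
grip_width: 0.329
grip_force: 0.0
knob 808 201.4 ((492.7441101074219, -2.7066476345062256), 10.024556159973145)
button 832 170.4 ((501.285888671875, 81.80484771728516), 11.228021621704102)
t 10.0 pos [491.5  -8.9 408.9] F [ 0.1  0.  -0.9] grip 0.238 0.0
tool axes [[0.996, -0.091, -0.002], [-0.091, -0.996, 0.0], [-0.002, 0.0, -1.0]] q [-0.26  0.24  1.59 -0.    1.32  1.41]
shift/100 [-0.005 -0.933  0.589]
```

```bash
python3 -m crank '[[0,-0.4,0,0,0,0,1],[0.005,-0.8,0,0,0,0,1],[0.005,-0.919,0,0,0,0,1],[0.005,-0.919,0.3,0,0,0,1],[0.005,-0.919,0.54,0,0,0,1],[0.005,-0.919,0.54,0,0,0,1],[0.005,-0.919,0.54,0,0,0,1]]'
python3 -m crank '[[0,0,0.05,0,0,0,1],[0,0,0.1,0,0,0,1],[0,0,0.12,0,0,0,1],[0,0,0.12,0,0,0,1]]'
python3 -m crank '[[0,0,0.02,0,0,0,1],[0,0,0.04,0,0,0,1],[0,0,0.04,0,0,0,1]]'
```

```text
time_s: 10.7
eef_pos: [500.9, 81.4, 356.1]
ee_rot: [0.0, 0.999, -0.047, -0.0]
force: [0.8, -0.2, 1.0]
grip_width: -0.001
grip_force: 0.0
time_s: 11.1
eef_pos: [500.5, 82.4, 343.7]
ee_rot: [0.0, 0.999, -0.046, 0.0]
force: [0.2, 0.3, 0.3]
grip_width: 0.004
grip_force: 0.0
time_s: 11.4
eef_pos: [500.6, 82.4, 339.8]
ee_rot: [0.0, 0.999, -0.046, 0.0]
force: [-0.8, -1.1, 3.7]
grip_width: -0.004
grip_force: 1.8
```

```bash
python3 -m crank '[[0,0,0.015,0,0,0,1],[0,0,0.025,0,0,0,1],[0,0,0.025,0,0,0,1]]'
python3 - <<'E'
from h import *
snap('side','s6'); snap('wrist','w6'); 
P,im,ok=cloud('w6')
m=ok&(P[...,2]>196)&(P[...,2]<206)&(abs(P[...,0]-491)<25)&(P[...,1]<20)&(P[...,1]>-60); print(m.sum(), np.median(P[m],0) if m.any() else '')
plan([500,82,400])
E
```

```text
time_s: 11.7
eef_pos: [500.6, 82.4, 337.5]
ee_rot: [0.0, 0.999, -0.046, 0.0]
force: [-1.8, -0.3, 5.8]
grip_width: -0.002
grip_force: 2.6
1786 [493.71277123 -11.89712431 201.1450675 ]
t 11.8 pos [500.6  82.4 337.5] F [-1.3 -0.4  4.8] grip 0.001 2.7
tool axes [[0.996, -0.093, 0.001], [-0.093, -0.996, -0.0], [0.001, 0.0, -1.0]] q [-0.07  0.34  1.65 -0.    1.16  1.6 ]
shift/100 [-0.005  0.005 -0.625]
```

```bash
python3 -m crank '[[0,0,-0.2,0,0,0,1],[0,0,-0.5,0,0,0,1],[0,0,-0.75,0,0,0,0],[0,0.2,-0.75,0,0,0,0],[0,0.4,-0.75,0,0,0,0],[0,0.4,-0.75,0,0,0,0],[0,0.4,-0.75,0,0,0,0],[0,0.4,-0.75,0,0,0,0]]'
python3 - <<'E'
from h import *
snap('wrist','w7'); snap('side','s7')
P,im,ok=cloud('w7')
m=ok&(P[...,2]>198)&(P[...,2]<205)&(abs(P[...,0]-491)<25)&(P[...,1]<25)&(P[...,1]>-60); q=P[m]
print(m.sum(), cv2.minEnclosingCircle(q[:,:2].astype(np.float32)) if m.any() else '')
plan([491.2,-18.6,341])
a=cv2.resize(np.load('pics/w7.npz')['p'],(400,300));b=cv2.resize(np.load('pics/s7.npz')['p'][180:300,200:360],(400,300))
cv2.imwrite('pics/v7.png',np.hstack([a,b])[:,:,::-1])
E
```

```text
time_s: 12.6
eef_pos: [496.9, 43.2, 411.9]
ee_rot: [-0.0, 0.999, -0.046, -0.0]
force: [-0.0, 0.6, -0.1]
grip_width: 0.99
grip_force: 0.0
773 ((491.70306396484375, -15.776206970214844), 10.066575050354004)
t 12.7 pos [496.8  43.2 412. ] F [-0.6 -0.1  0.2] grip 0.998 0.0
tool axes [[0.996, -0.092, -0.0], [-0.092, -0.996, 0.0], [-0.0, -0.0, -1.0]] q [-0.15  0.25  1.56  0.    1.33  1.51]
shift/100 [0.001 0.621 0.71 ]
```

View pics/v7.png

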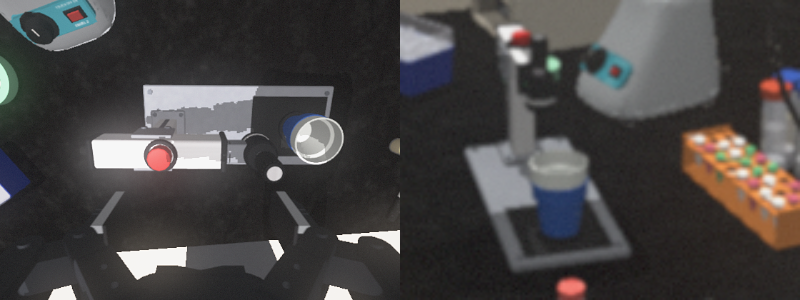

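The arm has unlocked: the knob is now at (491.5,-16). I'll grip it.

```bash
python3 -m crank '[[0.001,0.3,0,0,0,0,0],[0.001,0.605,0,0,0,0,0],[0.001,0.605,0,0,0,0,0],[0.001,0.605,0.3,0,0,0,0],[0.001,0.605,0.6,0,0,0,0],[0.001,0.605,0.7,0,0,0,0],[0.001,0.605,0.7,0,0,0,0]]'
python3 -m crank '[[0,0,0,0,0,0,1],[0,0,0,0,0,0,1],[0,0,0,0,0,0,1],[0,0,0,0,0,0,1],[0,0,0,0,0,0,1],[0,0,0,0,0,0,1],[0,0,0,0,0,0,1],[0,0,0,0,0,0,1],[0,0,0,0,0,0,1],[0,0,0,0,0,0,1]]' 50
python3 -c "
from h import *
plan([483.5,-101,342])"
```

```text
time_s: 13.4
eef_pos: [491.3, -17.1, 341.5]
ee_rot: [-0.0, 0.999, -0.046, -0.001]
force: [0.1, 0.3, 0.4]
grip_width: 1.001
grip_force: 0.0
time_s: 14.4
eef_pos: [491.3, -17.7, 342.7]
ee_rot: [0.0, 0.999, -0.046, 0.0]
force: [-1.8, -0.3, 6.6]
grip_width: 0.194
grip_force: 48.7
t 14.4 pos [491.3 -17.7 342.7] F [-1.8 -0.3  6.6] grip 0.194 48.7
tool axes [[0.996, -0.093, 0.001], [-0.093, -0.996, -0.0], [0.001, 0.0, -1.0]] q [-0.27  0.3   1.69 -0.    1.15  1.39]
shift/100 [-0.001  0.837  0.007]
```

```bash
python3 -m crank '[[0,0.05,0,0,0,0,1],[0,0.15,0,0,0,0,1],[0,0.3,0,0,0,0,1],[0,0.45,0,0,0,0,1],[0,0.6,0,0,0,0,1],[0,0.72,0,0,0,0,1],[0,0.78,0,0,0,0,1],[0,0.78,0,0,0,0,1],[0,0.78,0,0,0,0,1],[0,0.78,0,0,0,0,1]]'
python3 - <<'E'
from h import *
plan([483,-102,342]);snap('wrist','w8'); snap('side','s8'); snap('top','t8')
a=cv2.resize(np.load('pics/w8.npz')['p'],(560,420))
b=cv2.resize(np.load('pics/s8.npz')['p'][180:280,220:300],(240,300)); c=cv2.resize(np.load('pics/t8.npz')['p'][215:255,225:345],(240,80))
cv2.imwrite('pics/v8.png',np.hstack([a,np.vstack([b,c,np.zeros((40,240,3),np.uint8)])])[:,:,::-1])
E
```

```text
time_s: 15.4
eef_pos: [483.9, -95.0, 342.7]
ee_rot: [-0.0, 0.999, -0.046, -0.0]
force: [-4.8, 2.8, 7.5]
grip_width: 0.196
grip_force: 49.0
t 15.4 pos [483.9 -95.  342.7] F [-4.8  2.8  7.5] grip 0.196 49.0
tool axes [[0.996, -0.093, -0.001], [-0.093, -0.996, 0.001], [-0.001, -0.001, -1.0]] q [-0.43  0.3   1.68  0.    1.16  1.23]
shift/100 [-0.002  0.071  0.007]
```

View pics/v8.png

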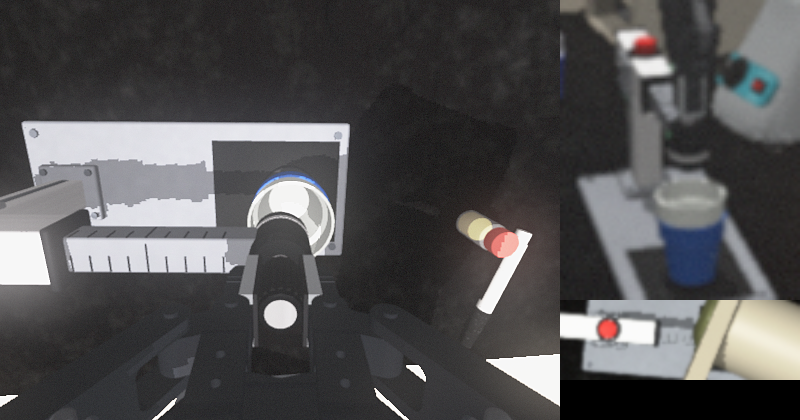

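The wrist view shows the scale clearly at rows 240-270. The bezel is at column ~62 and the ring is still inside the tube. I'll draw 5 mm more and look closely.

```bash
python3 -m crank '[[0,0.02,0,0,0,0,1],[0,0.05,0,0,0,0,1],[0,0.05,0,0,0,0,1],[0,0.05,0,0,0,0,1],[0,0.05,0,0,0,0,1]]'
python3 - <<'E'
from h import *
plan([483,-102,342]);snap('wrist','w9')
a=np.load('pics/w9.npz')['p'][210:300,20:270]
cv2.imwrite('pics/v9.png',cv2.resize(a,None,fx=3.2,fy=3.2,interpolation=cv2.INTER_CUBIC)[:,:,::-1])
print([tuple(x) for x in a[50,25:60]])
E
```

```text
time_s: 16.05
eef_pos: [483.4, -99.9, 342.7]
ee_rot: [-0.001, 0.999, -0.046, -0.0]
force: [-4.5, 5.1, 8.8]
grip_width: 0.193
grip_force: 49.0
t 16.05 pos [483.4 -99.9 342.7] F [-4.5  5.1  8.8] grip 0.193 49.0
tool axes [[0.996, -0.092, -0.001], [-0.092, -0.996, 0.001], [-0.001, -0.001, -1.0]] q [-0.44  0.3   1.68  0.    1.16  1.22]
shift/100 [-0.002  0.021  0.007]
[(np.uint8(107), np.uint8(104), np.uint8(108)), (np.uint8(104), np.uint8(100), np.uint8(102)), (np.uint8(102), np.uint8(100), np.uint8(100)), (np.uint8(101), np.uint8(100), np.uint8(100)), (np.uint8(101), np.uint8(99), np.uint8(100)), (np.uint8(99), np.uint8(96), np.uint8(97)), (np.uint8(101), np.uint8(97), np.uint8(100)), (np.uint8(98), np.uint8(95), np.uint8(95)), (np.uint8(96), np.uint8(92), np.uint8(95)), (np.uint8(92), np.uint8(91), np.uint8(92)), (np.uint8(86), np.uint8(89), np.uint8(92)), (np.uint8(143), np.uint8(90), np.uint8(95)), (np.uint8(204), np.uint8(99), np.uint8(99)), (np.uint8(241), np.uint8(107), np.uint8(106)), (np.uint8(251), np.uint8(117), np.uint8(116)), (np.uint8(250), np.uint8(110), np.uint8(108)), (
[... 188 characters left out ...]
np.uint8(221), np.uint8(221), np.uint8(227)), (np.uint8(221), np.uint8(222), np.uint8(227)), (np.uint8(221), np.uint8(220), np.uint8(225)), (np.uint8(223), np.uint8(223), np.uint8(228)), (np.uint8(211), np.uint8(211), np.uint8(218)), (np.uint8(152), np.uint8(151), np.uint8(156)), (np.uint8(91), np.uint8(91), np.uint8(92)), (np.uint8(172), np.uint8(169), np.uint8(179)), (np.uint8(225), np.uint8(224), np.uint8(231)), (np.uint8(222), np.uint8(222), np.uint8(228)), (np.uint8(223), np.uint8(222), np.uint8(229)), (np.uint8(221), np.uint8(220), np.uint8(227)), (np.uint8(221), np.uint8(220), np.uint8(228)), (np.uint8(220), np.uint8(220), np.uint8(227)), (np.uint8(222), np.uint8(221), np.uint8(228))]
```

View pics/v9.png

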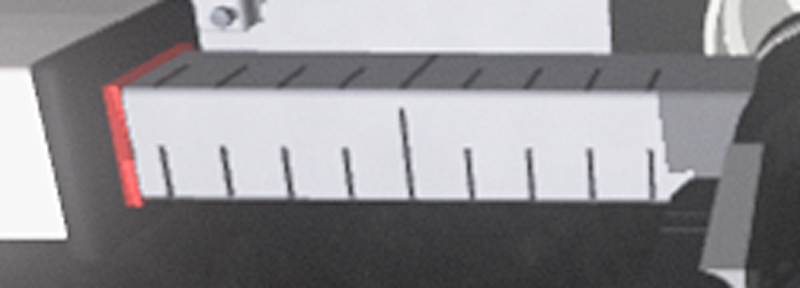

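The scale reads plainly. Ring front edge to the next line (5 mm) spans 9.4 px, and 5.9 px of red is showing, so extension is ≈98.1 mm. I'll draw 2 mm more and check numerically.

```bash
python3 -m crank '[[0,0.01,0,0,0,0,1],[0,0.02,0,0,0,0,1],[0,0.02,0,0,0,0,1],[0,0.02,0,0,0,0,1],[0,0.02,0,0,0,0,1]]'
cat > m.py <<'E'
from h import *
import sys
n=sys.argv[1]; plan([483,-102,342]);snap('wrist',n)
a=np.load(f'pics/{n}.npz')['p'][210:300,10:270].astype(int)
for r in (42,46,50,54,58): print(r,[f'{x[0]}/{x[1]}' for x in a[r,42:64]])
E
python3 m.py w10
```

```text
time_s: 16.6
eef_pos: [483.2, -101.9, 342.7]
ee_rot: [-0.001, 0.999, -0.046, -0.0]
force: [-3.8, 3.9, 8.4]
grip_width: 0.198
grip_force: 49.0
t 16.6 pos [ 483.2 -101.9  342.7] F [-3.8  3.9  8.4] grip 0.198 49.0
tool axes [[0.996, -0.092, -0.001], [-0.092, -0.996, 0.001], [-0.001, -0.001, -1.0]] q [-0.45  0.3   1.68  0.    1.16  1.22]
shift/100 [-0.002  0.001  0.007]
42 ['219/100', '214/100', '213/98', '245/112', '249/124', '248/126', '248/122', '246/105', '175/167', '223/227', '223/223', '222/222', '222/221', '221/221', '222/220', '222/221', '222/221', '222/222', '223/223', '222/222', '222/221', '224/222']
46 ['178/96', '219/101', '215/98', '214/102', '226/100', '247/114', '248/122', '249/122', '244/114', '186/177', '222/226', '221/222', '220/220', '221/221', '221/220', '223/221', '222/222', '183/184', '105/102', '173/172', '227/227', '222/221']
50 ['120/91', '182/96', '243/107', '250/116', '248/118', '248/114', '247/120', '248/122', '248/112', '227/116', '196/189', '224/226', '221/221', '221/221', '222/222', '223/222', '225/223', '214/211', '152/149', '88/86', '175/172', '228/227']
54 ['89/89', '144/90', '203/96', '246/109', '248/123', '247/122', '247/118', '247/120', '248/120', '248/108', '213/133', '205/201', '221/223', '222/223', '221/221', '221/221', '222/222', '224/223', '204/204', '129/129', '108/107', '183/183']
58 ['88/86', '88/89', '161/92', '218/97', '246/111', '249/122', '247/118', '247/121', '247/117', '248/116', '248/100', '211/168', '222/228', '222/222', '220/220', '220/221', '221/220', '223/223', '224/224', '199/198', '114/112', '115/113']
```

```bash
python3 -m crank '[[0,0.004,0,0,0,0,1],[0,0.004,0,0,0,0,1],[0,0.004,0,0,0,0,1],[0,0.004,0,0,0,0,1]]'
python3 m.py w11
```

```text
time_s: 17.05
eef_pos: [483.2, -102.3, 342.7]
ee_rot: [-0.001, 0.999, -0.046, -0.0]
force: [-5.4, 4.8, 8.9]
grip_width: 0.194
grip_force: 49.0
t 17.05 pos [ 483.2 -102.3  342.7] F [-5.4  4.8  8.9] grip 0.194 49.0
tool axes [[0.996, -0.092, -0.001], [-0.092, -0.996, 0.001], [-0.001, -0.001, -1.0]] q [-0.45  0.3   1.68  0.    1.16  1.22]
shift/100 [-0.002 -0.002  0.007]
42 ['215/102', '214/102', '227/103', '247/112', '248/124', '247/124', '248/123', '246/102', '178/170', '223/226', '223/222', '222/221', '223/222', '222/221', '223/222', '222/221', '221/221', '223/222', '222/222', '222/222', '223/223', '223/222']
46 ['219/99', '215/99', '212/95', '226/100', '247/114', '248/124', '247/120', '249/117', '244/111', '187/177', '223/227', '222/223', '221/221', '220/219', '222/222', '223/222', '223/223', '186/184', '102/100', '174/172', '228/227', '224/223']
50 ['180/97', '244/108', '250/118', '248/115', '247/113', '247/121', '247/122', '248/122', '249/114', '227/117', '195/187', '222/224', '220/222', '221/221', '223/223', '222/221', '224/223', '215/212', '151/150', '91/87', '172/172', '226/225']
54 ['114/92', '177/95', '249/110', '249/123', '247/120', '247/122', '247/122', '247/121', '248/118', '248/107', '212/133', '206/202', '222/224', '221/222', '221/222', '220/221', '222/222', '224/223', '204/202', '129/126', '111/106', '187/186']
58 ['86/85', '117/89', '182/94', '228/98', '247/112', '248/123', '247/121', '247/120', '247/117', '248/117', '248/101', '212/170', '222/229', '222/223', '222/221', '221/221', '220/219', '221/221', '225/224', '201/201', '117/113', '114/112']
```

```bash
python3 -m crank '[[0,0.004,0,0,0,0,1],[0,0.004,0,0,0,0,1],[0,0.004,0,0,0,0,1],[0,0.004,0,0,0,0,1]]' | tail -4
sed -i 's/42:64/34:64/' m.py; python3 m.py w12
```

```text
ee_rot: [-0.001, 0.999, -0.046, -0.0]
force: [-5.3, 4.9, 8.7]
grip_width: 0.198
grip_force: 49.0
t 17.5 pos [ 483.1 -102.7  342.7] F [-5.3  4.9  8.7] grip 0.198 49.0
tool axes [[0.996, -0.092, -0.001], [-0.092, -0.996, 0.001], [-0.001, -0.001, -1.0]] q [-0.45  0.3   1.68  0.    1.16  1.22]
shift/100 [-0.002 -0.006  0.007]
42 ['104/98', '101/95', '103/95', '101/94', '93/89', '114/94', '178/96', '218/100', '213/97', '227/103', '247/115', '248/125', '247/124', '247/123', '248/120', '247/105', '178/168', '224/228', '224/223', '222/220', '222/221', '223/221', '223/221', '221/219', '222/222', '222/221', '222/221', '222/222', '223/222', '224/223']
46 ['104/98', '102/95', '102/96', '100/94', '98/89', '97/93', '122/93', '186/97', '218/102', '215/100', '211/97', '244/107', '248/125', '247/122', '247/117', '249/120', '245/115', '187/177', '222/226', '221/221', '220/221', '222/222', '222/221', '223/221', '221/221', '185/184', '103/99', '175/174', '228/226', '223/222']
50 ['101/93', '102/96', '104/97', '101/96', '99/92', '95/88', '96/93', '143/91', '241/105', '252/120', '249/116', '248/117', '248/118', '247/120', '247/121', '248/123', '248/112', '227/117', '196/186', '222/225', '220/221', '221/222', '222/221', '221/220', '224/224', '216/214', '153/150', '90/85', '174/171', '228/226']
54 ['104/98', '100/93', '100/95', '100/93', '100/91', '97/90', '95/90', '87/84', '165/94', '231/97', '248/112', '248/123', '247/122', '247/121', '247/118', '247/118', '248/123', '248/106', '213/131', '206/203', '222/224', '222/222', '221/221', '222/221', '222/221', '225/225', '205/204', '129/127', '109/106', '188/187']
58 ['103/97', '100/94', '103/94', '100/92', '100/92', '93/86', '97/90', '95/89', '99/89', '166/94', '216/97', '244/106', '248/122', '247/118', '247/119', '247/121', '247/120', '248/116', '248/102', '212/170', '224/230', '222/222', '221/220', '220/219', '222/222', '220/221', '225/225', '201/200', '116/111', '113/110']
```

Run:
```python
from h import *
from scipy.optimize import least_squares
for n in ('w9','w10','w11','w12'):
  for r in (264,267,270):
    a=np.load(f'pics/{n}.npz')['p'][r].astype(float); g=a[:,1]; red=a[:,0]-a[:,1]
    # red edges
    i=np.where(red>60)[0]; i=i[(i>30)&(i<80)]; L=i[0]-(red[i[0]]-60)/(red[i[0]]-red[i[0]-1]); Rr=i[-1]+(red[i[-1]]-60)/(red[i[-1]]-red[i[-1]+1])
    xs=[];k=int(Rr)+3
    while k<245:
        if g[k]<175 and g[k]<=g[k-1] and g[k]<g[k+1] and g[k-4]>200 and g[k+4]>200:
            w=220-g[k-3:k+4]; w[w<0]=0; xs.append((w*np.arange(k-3,k+4)).sum()/w.sum())
        k+=1
    xs=np.array(xs); m=90-10*np.arange(len(xs))
    f=lambda p,x:(p[0]*x+p[1])/(p[2]*x+1)
    s=least_squares(lambda p:f(p,xs/100)-m,[-50,100,0]); 
    print(n,r,len(xs),'res',np.abs(s.fun).max().round(2),'front',f(s.x,Rr/100).round(2),'rear',f(s.x,L/100).round(2),xs.round(1) if r==267 else '')
```

```text
w9 264 9 res 0.05 front 95.0 rear 97.81 
w9 267 9 res 0.05 front 95.09 rear 97.72 [ 72.2  91.1 110.1 128.8 147.7 166.7 185.6 204.5 223.3]
w9 270 9 res 0.05 front 94.92 rear 97.76 
w10 264 9 res 0.06 front 94.99 rear 99.82 
w10 267 9 res 0.04 front 95.07 rear 99.73 [ 72.2  91.1 110.1 128.8 147.7 166.6 185.6 204.5 223.3]
w10 270 9 res 0.05 front 94.92 rear 99.63 
w11 264 9 res 0.06 front 94.98 rear 100.06 
w11 267 9 res 0.04 front 95.08 rear 100.09 [ 72.2  91.  110.1 128.8 147.7 166.6 185.6 204.5 223.3]
w11 270 9 res 0.06 front 94.92 rear 100.09 
w12 264 9 res 0.06 front 94.96 rear 100.47 
w12 267 9 res 0.04 front 95.08 rear 100.38 [ 72.2  91.1 110.1 128.8 147.7 166.6 185.6 204.5 223.3]
w12 270 9 res 0.06 front 94.9 rear 100.42
```

The projective fit over the nine scale lines reads the bezel at about 100.4 mm, with the ring wholly out and the knob held at 49 N. I'll hand in.

```bash
python3 -c "
from rig import ticket; print(ticket.finish_job())"
```

```text
the job is handed in; nothing more can be done
None
```

I nested the white cup home in the blue cup, pressed the button to unlock the arm, and handed the job in at about 17.5 s still holding the knob, with the red ring just wholly out (scale reading about 100.4 mm); the judge's result was not shown.

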